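# Break the lid stay and close the accessory case

### The job

Close the grey microscope accessory case for the night. Its lid stands open on a locked folding stay at one end: press the red knob at the stay's knee in towards the hinge corner until you feel it give and it remains folded, ease off, then lower the lid gently until it is fully shut. Do not force the stay, slam the lid, shove the case along the desk or disturb the oil bottle, the petri dish and the little white box beside it.

Things in the scene. Friction and masses are not known exactly. Their poses are not given: they have to be found in the camera images.
- case: grey case with aluminium edges, 150 (x) x 230 (y) x 74 mm to the rim, loose on rubber feet, about 3 kg; a hard sideways push slides it. Origin: centre of its underside; x from front to hinge side, y left as seen from the front, z up. Lid hinge line: top rear edge, x = +75, z = 74 mm. The stay is outside the -y end (face at y = -115 mm). What lies in it is below the rim.
- lid (a joint): lid hinge, rad: 0 = standing open as at the start (95 degrees from shut: leaning 5 degrees back past upright), 1.66 = fully shut. The hinge is stiff (about 0.9 N m of friction): the lid stays wherever it is left. While the stay is locked the lid cannot close.
- lid_hinge (a point): point on the hinge line at the middle of the case's width, 74 mm above the desk; its axes are parallel to the case's at the start and turn with the lid
- lid_edge (a point): middle of the lid's free edge, half-way through its thickness. The lid is a slab 150 mm from hinge line to free edge, 230 mm wide, 14 mm thick; its inner face lies in a plane through the hinge line, its bare outer face is 14 mm away (facing rear when open, up when shut).
- knee (a point): centre of the red knob at the stay's knee: cylinder 16 mm across, 22 mm long, parallel to the hinge line, 129 mm from the case's middle plane. At the start 73 mm from the hinge line, half-way in angle between rim and lid, 128 mm above the desk. As the stay breaks it travels straight towards the hinge line (case +x and down, 47.5 degrees below level).
- stay_arm: the stay: two steel bars of 83 mm between pins, 11 mm broad, joined at the red knob; the lower is pinned to the end of the case, the upper to the end of the lid, both 105 mm from the hinge line. Origin: the pin on the case.
- stay_link (a joint): fold of the knee, rad: 0 = locked (0.2 beyond straight, away from the hinge, on its stop), 0.2 = straight, about 3.1 = folded with the lid shut. A sprung detent, of unknown strength (4 to 12 N at the knob), resists over the first 10 to 14 mm of knob travel, then snaps through to a fold of about 0.5 to 0.7 (24 mm). Pressing farther drives the stiff lid: 10 N at 26 mm, 20 N at 34 mm.
- oil_mid (a point): brown oil bottle with black cap, 27 mm across, 62 mm tall, standing loose off the stay end of the case; this point is its centre, 31 mm up
- petri: petri dish, 55 mm across, 12 mm high, loose on the desk off the stay end; origin at the centre of its underside
- cover_box: little white box 36 x 36 x 24 mm, loose on the desk beyond the other end of the case; origin at the centre of its underside

How it is judged:
On the way:
1. the stay is broken at its knee (folded past 0.45 rad) while the lid is still well up (less than 0.7 rad lowered) (value of joint stay_link above 0.45 rad and value of joint lid below 0.7 rad), for 0.1 s.
At the end, for the whole second after the job is handed in: the lid is fully shut (lid joint above 1.62 of 1.66 rad) with the stay folded (knee above 2.6 rad), and the case stands level and still within 50 mm of where it was (value of joint lid above 1.62 rad and value of joint stay_link above 2.6 rad and distance of case from where it was at the start of the episode below 0.05 m and linear speed of case below 0.02 m/s and angle between case's own z axis and vertical below 0.03 rad); the robot touches nothing.
It fails at once if the stay was pressed with more than 25 N (contact force between anything else and stay_arm above 25 N).
It fails at once if the lid was slammed (faster than 2.5 rad/s) (velocity of joint lid above 2.5 rad/s).
It fails at once if the case was shoved more than 50 mm (distance of case from where it was at the start of the episode above 0.05 m).
It fails at once if a bystander was moved more than 15 mm (distance of any of oil_mid, petri, cover_box from where it was at the start of the episode above 0.015 m).
It also fails if it takes over 51 s, if anything falls off the work surface, if the arm or the gripper's body presses on something with over 40 N, if the wrist force passes 120 N, or if a joint passes its speed limit or range.

### The arm

A 6-joint arm with a two-finger parallel gripper is mounted at the origin on a cart in front of the work surface, level with it; the furniture and walls round the work are solid. World frame = base frame: x ahead of the robot, y to its left, z up, the work surface at z = 0. Lengths are in m, angles in rad, forces in N, time in s.
With the tool pointing down it reaches from about 0.35 to 0.85 m from the base axis. Payload 8.1 kg.
Tool frame: the origin (TCP) lies at the very end of the fingers, on their centre line; the grasp point (between the pads) lies 19 mm behind it; z points along the fingers, y is the direction in which the jaws open and shut (so a half turn about z gives the same grasp; the last joint's range is limited). The gripper opens to 85 mm and grips with 20 to 120 N. Pads are 22 mm wide; open, the fingers measure 114 mm over their backs; the gripper's body (76 mm by 85 mm) begins 54 mm behind the grasp point. The pads swing forward as they close: fully open they stand 13 mm farther back than shut.
Start: joints at [-1.278, 0.13, 1.488, -0, 1.523, -0.085], TCP at [0.221, -0.558, 0.231] pointing down, gripper open.
Joint ranges: [-2.96, 2.96], [-0.89, 2.26], [0.02, 2.5], [-1.34, 4.48], [0, 2.73], [-2.66, 2.66]. Speed limits (rad/s): [2.39, 2.39, 2.79, 3.14, 3.14, 3.14].

### API

Orientations are given as a rotation vector (axis times angle).
In Python, from station import robot, get_image, boxes_of, place_of gives the robot as it stands. Calls block until the motion is done:
- robot.move_pose(position, orientation): joint-space move of the TCP to a pose.
- robot.line_to(position, vel=0.15, rotation=None, max_force=None): straight line of the TCP; rotation=None keeps the orientation; vel is the mean speed in m/s. With max_force (N) it stops when the force on the tool has changed by that much, and returns True; else False.
- robot.move_j(angles): joint-space move.
- robot.command_gripper(opening, effort=None): finger opening in m; effort is the grip in N (None keeps the last); returns when the fingers have stopped.
- robot.wait(seconds).
- robot.inverse_kinematics(position, orientation): joint angles nearest the present ones, or None.
- get_image(name): name is "scene" or "top"; returns a dict with "image" (384x512x3 uint8, red, green, blue), "fx", "fy", "cx", "cy" (pixels), "D" ([k1, k2, p1, p2, k3] as OpenCV has them; the pictures are not rectified), "R" (3x3) and "t" (3): a world point X has camera coordinates R X + t. Camera axes: x right, y down, z forward; pixel columns grow to the right and rows downward; lengths in m; the calibration is good to about 2 mm. A picture is of the moment at which its call begins. There is no depth.
A pose or a line that the arm cannot do raises robot.PlanningError and nothing moves.
- robot.sign_off(): hands the job in, once; it reports no verdict.
Trained networks look in the newest picture that a camera, given by its name, has taken for a name from the list of things; names that differ only in an ending like _2 or _b are one class to them, and where a whole thing is asked for, a point or a joint stands for the part that bears it (a point fixed in the world has none). Each returns a list of dicts, best first, with "confidence" (0 to 1); they miss things now and then, are a little off and sometimes report something else, mostly with a low value. They report only what shows in the picture. A call takes as long as a camera call.
- boxes_of(camera, label): "location" ([x, y, z] in m, in world coordinates, good to about 4 mm: the middle of the surface that is visible of it).
- place_of(camera, label): "location" ([x, y, z] in m, in world coordinates, good to about 4 mm: a listed point, or the origin of a listed thing).
Readings, each from a call of its own:
- robot.read_t(): time.
- robot.read_joint_pos(): joint angles.
- robot.read_joint_velocities(): joint speeds.
- robot.read_effort(): joint torques, N m.
- robot.read_position(): TCP position.
- robot.read_tool_rot(): TCP orientation.
- robot.read_force(): force on the tool from outside, world axes, zero at the start.
- robot.read_torque(): the same for the moment, N m.
- robot.read_gripper_width(): finger opening in m.
Only numpy, scipy, OpenCV 4.12 (cv2) and the standard library are available. Lean on these libraries where they do the work, as an engineer would, in place of code of your own. Each camera call takes 0.05 s, during which the arm holds its last target.

## Working session

There is one attempt and no reset: what is moved stays moved. The work goes in short steps, each a Python script; the robot and the scene stay as the last script left them, time stands still between calls to the robot, and variables do not carry over. Pictures are saved under pics/ and viewed, and the job is handed in when it is done.

```bash
ls; mkdir -p pics; python3 - <<'E'
from station import robot,get_image,boxes_of,place_of
import cv2,numpy as np
for c in ["scene","top"]:
    d=get_image(c); cv2.imwrite(f"pics/{c}0.png",d["image"][:,:,::-1])
    print(c,d["fx"],d["cx"],d["cy"],(-d["R"].T@d["t"]).round(3),d["R"][2].round(2))
    for l in ["case","lid_hinge","lid_edge","knee","stay_arm","oil_mid","petri","cover_box"]:
        r=place_of(c,l); print(l,[(np.round(a["location"],4).tolist(),round(a["confidence"],2)) for a in r[:2]])
print(robot.read_t(),robot.read_tool_rot())
E
```

```text
pics
scene 386.9180668119845 250.6345830646539 189.98846689079915 [0.084 0.791 0.575] [ 0.46 -0.76 -0.47]
case [([0.5376, 0.1696, 0.0038], 0.56)]
lid_hinge [([0.6115, 0.1552, 0.0771], 0.82)]
lid_edge [([0.6336, 0.1482, 0.2199], 0.83)]
knee [([0.5471, 0.0352, 0.1251], 0.53)]
stay_arm [([0.49, 0.0529, 0.0641], 0.76)]
oil_mid []
petri [([0.5807, -0.0856, -0.0025], 0.4)]
cover_box [([0.5457, 0.3655, -0.0022], 0.64)]
top 418.02554697481736 259.1672538737154 191.34574809813668 [0.408 0.102 1.185] [ 0.12 -0.02 -0.99]
case [([0.5379, 0.1608, 0.0026], 0.57)]
lid_hinge [([0.6114, 0.1566, 0.0733], 0.63), ([0.5798, -0.0837, 0.002], 0.25)]
lid_edge [([0.6327, 0.1535, 0.2234], 0.8)]
knee [([0.5417, 0.032, 0.1296], 0.61), ([0.5413, 0.3633, -0.0018], 0.3)]
stay_arm [([0.4914, 0.0507, 0.0663], 0.52)]
oil_mid [([0.462, -0.0706, 0.0287], 0.62)]
petri [([0.5798, -0.0849, 0.0002], 0.6)]
cover_box [([0.5431, 0.362, 0.0027], 0.59)]
0.9 [-3.08566949e+00 -5.89961006e-01 -3.54237972e-05]
```

View pics/scene0.png

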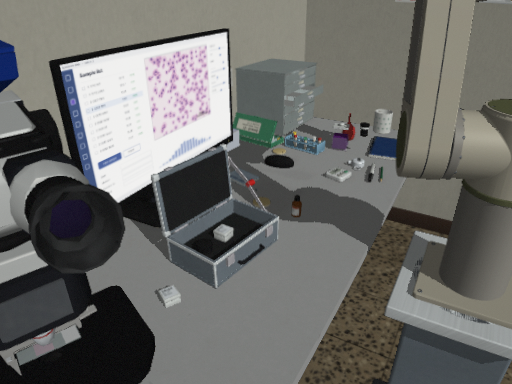

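View pics/top0.png

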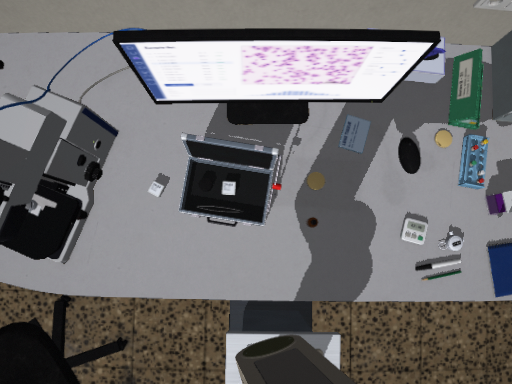

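The scene view shows the open case (lid around 155-230, 150-230; red knob at 251,182). The top view shows the knob at (277,187), the bottle at (312,222), the petri dish at (315,181) and the monitor behind the lid. Next I'll measure the knob, the yaw and the monitor clearance.

```bash
cat > h.py <<'E'
import cv2,numpy as np
from scipy.spatial.transform import Rotation as Ro
def ray(d,uv):
    K=np.array([[d["fx"],0,d["cx"]],[0,d["fy"],d["cy"]],[0,0,1]])
    p=cv2.undistortPoints(np.array([[uv]],float),K,np.array(d["D"],float))[0,0]
    return -d["R"].T@d["t"], d["R"].T@np.array([p[0],p[1],1.])
def tri(d1,u1,d2,u2):
    o1,r1=ray(d1,u1);o2,r2=ray(d2,u2)
    s=np.linalg.lstsq(np.c_[r1,-r2],o2-o1,rcond=None)[0]
    a=o1+s[0]*r1;b=o2+s[1]*r2
    return (a+b)/2,np.linalg.norm(a-b)
def atz(d,u,z):
    o,r=ray(d,u); return o+r*(z-o[2])/r[2]
E
python3 - <<'E'
from station import get_image
from h import *
D={c:get_image(c) for c in["scene","top"]}
P={}
for c,(x0,x1,y0,y1) in {"scene":(235,275,165,205),"top":(262,295,175,200)}.items():
    im=D[c]["image"].astype(int)[y0:y1,x0:x1]
    m=(im[...,0]>120)&(im[...,1]<80)&(im[...,2]<80)
    y,x=np.nonzero(m);P[c]=(x.mean()+x0,y.mean()+y0);print(c,P[c],len(x))
print("knob",tri(D["scene"],P["scene"],D["top"],P["top"]))
for n,(x0,y0,x1,y1) in {"scene":(70,20,290,290),"top":(120,20,400,240)}.items():
    k=3 if n=="top" else 3
    im=D[n]["image"][y0:y1,x0:x1,::-1]
    cv2.imwrite(f"pics/{n}z.png",cv2.resize(im,None,fx=2.2 if n=="scene" else 2.8,fy=2.2 if n=="scene" else 2.7,interpolation=cv2.INTER_CUBIC))
E
```

```text
scene (np.float64(250.88888888888889), np.float64(182.0)) 36
top (np.float64(276.28205128205127), np.float64(186.66666666666666)) 39
knob (array([0.54224239, 0.03314903, 0.1279831 ]), np.float64(0.0022452673994668455))
```

View pics/scenez.png

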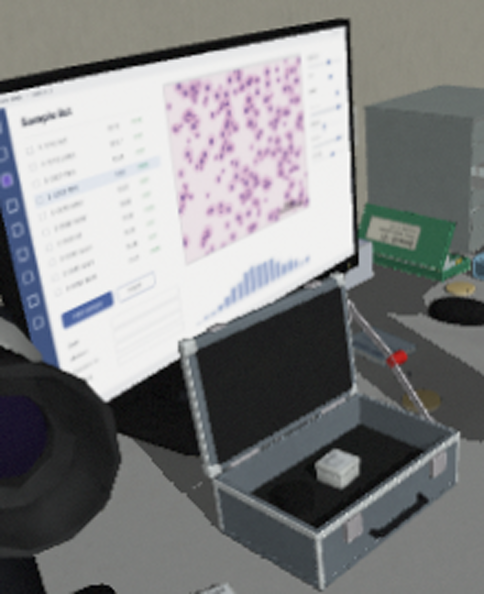

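View pics/topz.png

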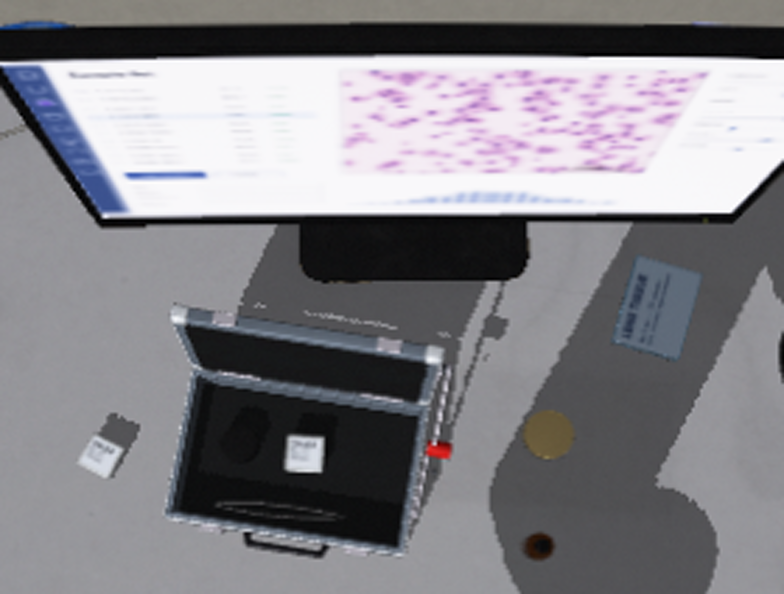

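```bash
python3 - <<'E'
from station import get_image,robot,place_of
from h import *
D={c:get_image(c) for c in["scene","top"]}
f=lambda a,b:(120+a/2.8,20+b/2.7)
for z,a,b in [(.074,(166,516),(405,552)),(.223,(172,306),(441,349))]:
    A=atz(D["top"],f(*a),z);B=atz(D["top"],f(*b),z);d=A-B
    print(A,B,np.linalg.norm(d),np.arctan2(-d[0],d[1]))
print("mon",tri(D["scene"],(231.8,141.8),D["top"],f(733,220)))
R=[]
for i in range(3):
  for c in D:
    for l in["lid_hinge","lid_edge","knee","case"]:
        r=place_of(c,l)
        if r: R.append((l,*r[0]["location"]))
  get_image("top");get_image("scene")
for l in["lid_hinge","lid_edge","knee","case"]:
    a=np.array([r[1:] for r in R if r[0]==l]);print(l,a.mean(0),a.std(0))
E
```

```text
[0.47927734 0.28724897 0.074     ] [0.44844378 0.05976685 0.074     ] 0.22956224986476906 -0.13472174494887937
[0.65295779 0.26493973 0.223     ] [0.61971316 0.038101   0.223     ] 0.22926188504185144 -0.14552028412221119
mon (array([ 0.78942152, -0.25583163,  0.09553625]), np.float64(6.278127697744729e-05))
lid_hinge [0.61071667 0.15513333 0.07391667] [0.00165067 0.00179969 0.00205379]
lid_edge [0.63328333 0.15126667 0.22226667] [0.00275706 0.0007157  0.00191021]
knee [0.54385    0.03373333 0.12683333] [0.00152398 0.00159757 0.00128798]
case [0.53688333 0.16411667 0.00293333] [0.00155929 0.00425183 0.00109798]
```

```bash
cat >> h.py <<'E'
yaw=-0.14
X=np.array([np.cos(yaw),np.sin(yaw),0]);Y=np.array([-np.sin(yaw),np.cos(yaw),0]);Z=np.array([0,0,1.])
H=np.array([0.6115,0.154,0.074])
KN=np.array([0.5435,0.033,0.1278])
a=np.radians(47.5); p=X*np.cos(a)-Z*np.sin(a)
def rot(tilt,sx):  # tool z = tilt rad from down towards +X
    z=X*np.sin(tilt)-Z*np.cos(tilt)
    return z,Ro.from_matrix(np.c_[sx*Y,np.cross(z,sx*Y),z]).as_rotvec()
def rot2(tilt,sy):
    z=X*np.sin(tilt)-Z*np.cos(tilt)
    return z,Ro.from_matrix(np.c_[np.cross(sy*Y,z),sy*Y,z]).as_rotvec()
E
python3 - <<'E'
from station import robot
from h import *
t=np.pi/2-a
for f in(rot,rot2):
  for s in(1,-1):
    z,r=f(t,s)
    for b in (0.108,0.008,-.02):
        q=robot.inverse_kinematics(list(KN-Y*.004-p*b),list(r)); print(f.__name__,s,b,None if q is None else np.round(q,2))
E
```

```text
rot 1 0.108 None
rot 1 0.008 [ 0.04 -0.63  2.49 -0.23  0.57  0.33]
rot 1 -0.02 [ 0.03 -0.51  2.45 -0.26  0.48  0.36]
rot -1 0.108 None
rot -1 0.008 None
rot -1 -0.02 None
rot2 1 0.108 None
rot2 1 0.008 [ 0.04 -0.63  2.49 -0.23  0.57 -1.24]
rot2 1 -0.02 [ 0.03 -0.51  2.45 -0.26  0.48 -1.21]
rot2 -1 0.108 None
rot2 -1 0.008 [ 0.04 -0.63  2.49 -0.23  0.57  1.9 ]
rot2 -1 -0.02 [ 0.03 -0.51  2.45 -0.26  0.48  1.93]
```

```bash
python3 - <<'E'
from station import robot
from h import *
for t in (0.6,.5,.4,.3):
    z,r=rot(t,1)
    for off in (-p*.05+Z*.05,-p*.03,p*.0,p*.02):
        q=robot.inverse_kinematics(list(KN-Y*.004-z*.008+off),list(r)); print(t,off.round(2),None if q is None else np.round(q,2))
E
```

```text
0.6 [-0.03  0.    0.09] [ 0.04 -0.74  2.32 -0.12  0.97  0.22]
0.6 [-0.02  0.    0.02] [ 0.03 -0.63  2.38 -0.13  0.8   0.24]
0.6 [ 0. -0. -0.] [ 0.02 -0.52  2.35 -0.14  0.72  0.24]
0.6 [ 0.01 -0.   -0.01] [ 0.02 -0.44  2.33 -0.14  0.66  0.24]
0.5 [-0.03  0.    0.09] [ 0.02 -0.63  2.23 -0.09  1.06  0.19]
0.5 [-0.02  0.    0.02] [ 0.02 -0.53  2.28 -0.1   0.9   0.2 ]
0.5 [ 0. -0. -0.] [ 0.01 -0.43  2.25 -0.1   0.82  0.2 ]
0.5 [ 0.01 -0.   -0.01] [ 0.   -0.36  2.23 -0.1   0.78  0.19]
0.4 [-0.03  0.    0.09] [ 0.01 -0.52  2.13 -0.06  1.14  0.16]
0.4 [-0.02  0.    0.02] [ 0.   -0.43  2.18 -0.07  0.99  0.17]
0.4 [ 0. -0. -0.] [-0.   -0.34  2.16 -0.07  0.93  0.16]
0.4 [ 0.01 -0.   -0.01] [-0.01 -0.28  2.14 -0.07  0.89  0.16]
0.3 [-0.03  0.    0.09] [-0.01 -0.42  2.03 -0.04  1.23  0.14]
0.3 [-0.02  0.    0.02] [-0.01 -0.33  2.08 -0.04  1.09  0.14]
0.3 [ 0. -0. -0.] [-0.02 -0.24  2.06 -0.04  1.03  0.14]
0.3 [ 0.01 -0.   -0.01] [-0.02 -0.19  2.04 -0.04  0.99  0.14]
```

```bash
python3 - <<'E'
from station import robot,get_image
from h import *
robot.command_gripper(0.0)
z,r=rot(.6,1)
T=KN-Y*.004-z*.008
robot.move_pose(list(T-p*.05+Z*.05),list(r))
robot.line_to(list(T-p*.02),vel=.1)
print(robot.read_t(),robot.read_position()-T,robot.read_force(),robot.read_gripper_width())
for c in("scene","top"):
    d=get_image(c);cv2.imwrite(f"pics/{c}1.png",cv2.resize(d["image"][60:260,120:370,::-1],None,fx=3,fy=3))
E
```

```text
6.5917 [-0.01304135  0.00182281  0.01543596] [-0.26027543 -0.12031718  0.62699879] -2.8100663644734902e-05
```

View pics/scene1.png

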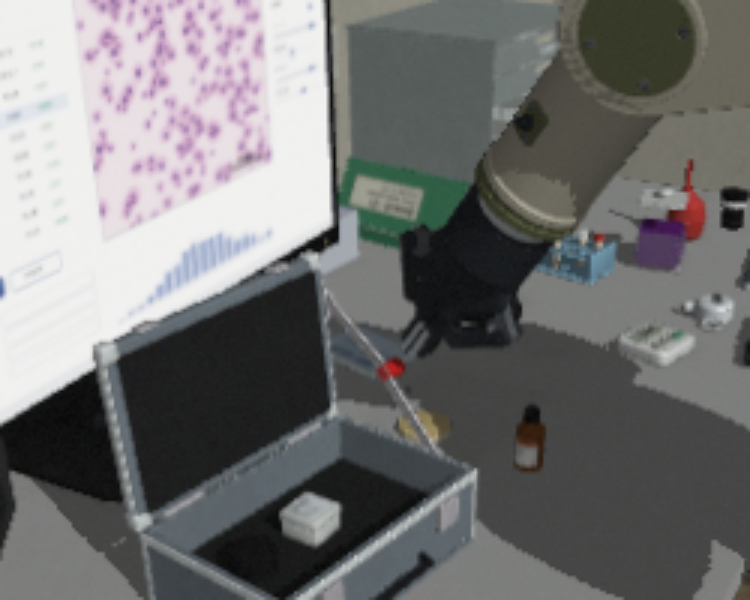

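View pics/top1.png

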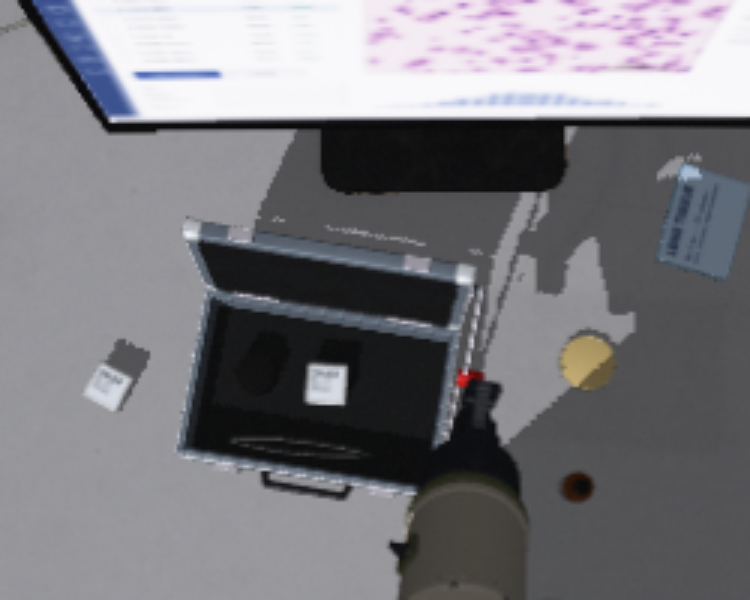

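The fingertips sit just up and in front of the knob in both views. In the top crop the tips look a little to the right of the knob (483 against 469), so I'll check that by projection.

```bash
python3 - <<'E'
from station import robot,get_image
from h import *
d=get_image("top")
P=robot.read_position()
K=np.array([[d["fx"],0,d["cx"]],[0,d["fy"],d["cy"]],[0,0,1]])
z,_=rot(.6,1)
for X0 in(P,P-z*.02,P-z*.04,KN):
    u=cv2.projectPoints(np.array([X0]),cv2.Rodrigues(d["R"])[0],d["t"],K,np.array(d["D"]))[0][0,0];print(((u-[120,60])*3).round(1))
cv2.imwrite("pics/top1z.png",cv2.resize(d["image"][165:215,250:310,::-1],None,fx=10,fy=10,interpolation=cv2.INTER_CUBIC))
E
```

```text
[472.8 397.7]
[472.2 409. ]
[471.4 420.7]
[469.6 379.7]
```

View pics/top1z.png

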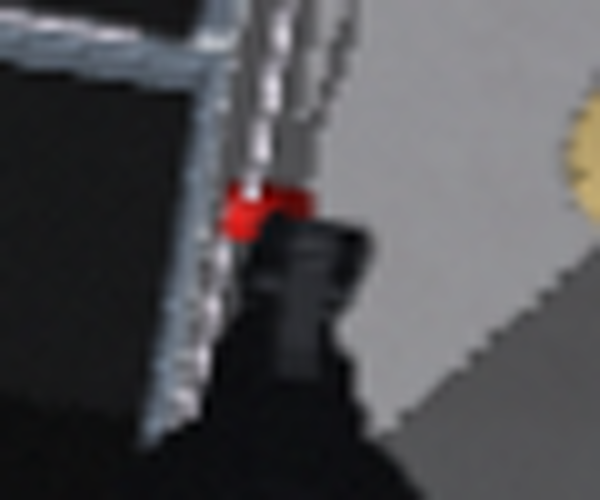

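```bash
python3 - <<'E'
from station import robot,get_image
from h import *
z,r=rot(.6,1)
T=KN-Y*.002-z*.008
robot.line_to(list(T-p*.02),vel=.05)
F0=robot.read_force()
hit=robot.line_to(list(T+p*.012),vel=.015,max_force=2.5)
P=robot.read_position();print(hit,((P-T)@p*1000).round(2),(robot.read_force()-F0).round(2),robot.read_t())
for c in("scene","top"):
    d=get_image(c);cv2.imwrite(f"pics/{c}2.png",cv2.resize(d["image"][150:220,225:310,::-1],None,fx=8,fy=8,interpolation=cv2.INTER_CUBIC))
E
```

```text
True 2.05 [ 1.05 -0.52  3.25] 8.3667
```

View pics/scene2.png

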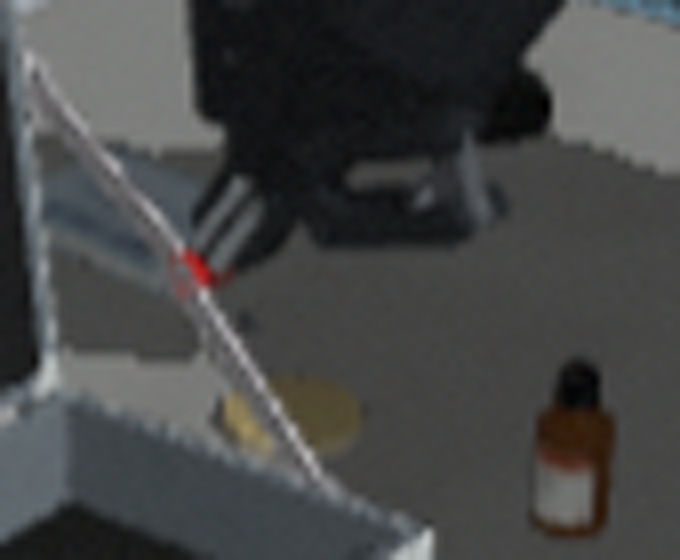

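View pics/top2.png

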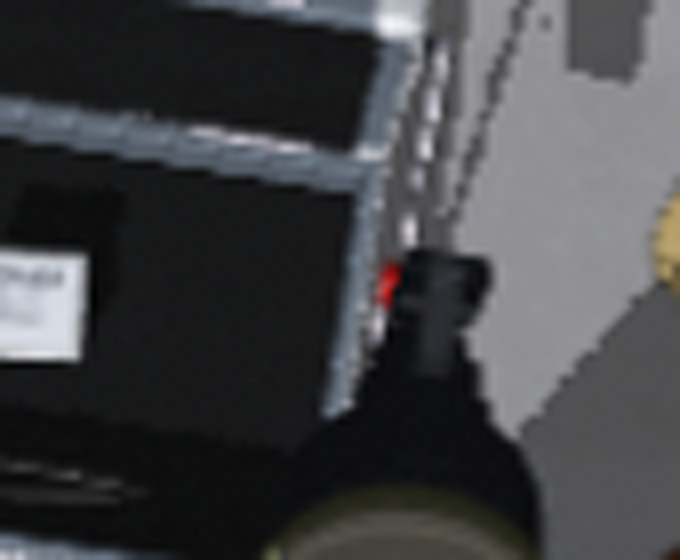

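The fingertips are on the red knob: (190,270) in the scene crop, with a sliver of knob at (388,288) in the top crop. Contact came within 2 mm of the prediction. I'll press in small, watched steps.

```bash
python3 - <<'E'
from station import robot,get_image,place_of
from h import *
z,r=rot(.6,1)
T=KN-Y*.002-z*.008
F0=np.array([-0.26,-.12,.63])
s0=(robot.read_position()-T)@p
for k in range(1,11):
    robot.line_to(list(T+p*(s0+.0017*k)),vel=.02,max_force=14)
    F=robot.read_force()-F0
    print(k,round(((robot.read_position()-T)@p-s0)*1000,2),F.round(1),round(np.linalg.norm(F),1))
    if np.linalg.norm(F)>18: break
    if k>4 and np.linalg.norm(F)<1.5: break
print(robot.read_t())
for c in("scene","top"):
    d=get_image(c);print(place_of(c,"knee")[:1]);cv2.imwrite(f"pics/{c}3.png",cv2.resize(d["image"][150:220,225:310,::-1],None,fx=8,fy=8,interpolation=cv2.INTER_CUBIC))
E
```

```text
1 1.61 [-4.7  0.   5.4] 7.1
2 3.29 [-3.3 -1.2  5.6] 6.6
3 4.97 [-3.2  0.2  5.6] 6.5
4 6.67 [-1.3  0.6  5.6] 5.8
5 8.38 [ 0.5 -0.8  4. ] 4.1
6 10.39 [ 0.3 -0.4 -0.6] 0.7
9.9667
[{'location': [0.5531, 0.035, 0.1171], 'confidence': 0.48}]
[{'location': [0.5502, 0.0343, 0.1231], 'confidence': 0.48}]
```

View pics/scene3.png

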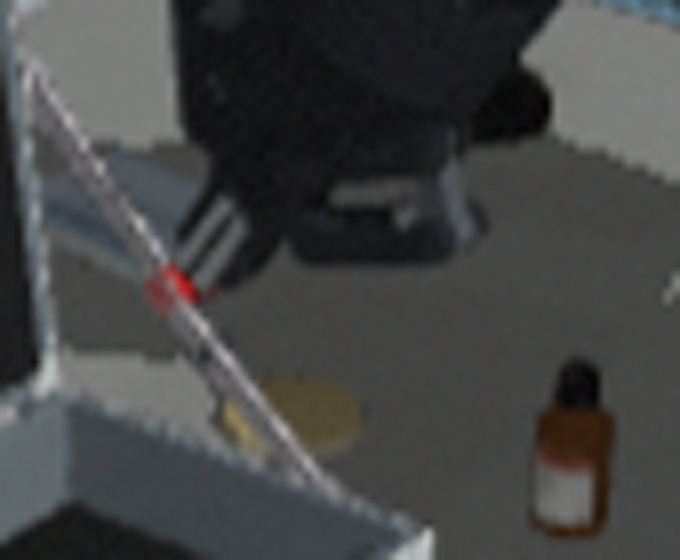

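```bash
python3 - <<'E'
from station import robot,get_image,place_of
from h import *
robot.wait(.2)
F0=np.array([-0.26,-.12,.63])
print((robot.read_force()-F0).round(2))
D={}
for c,(x0,x1,y0,y1) in {"scene":(235,275,165,205),"top":(262,295,165,200)}.items():
    D[c]=d=get_image(c)
    im=d["image"].astype(int)[y0:y1,x0:x1]
    m=(im[...,0]>100)&(im[...,1]<70)&(im[...,2]<70)
    y,x=np.nonzero(m);print(c,x.mean()+x0,y.mean()+y0,len(x))
    cv2.imwrite(f"pics/{c}4.png",cv2.resize(d["image"][150:220,225:310,::-1],None,fx=8,fy=8,interpolation=cv2.INTER_CUBIC))
E
```

```text
[ 0.2  -0.24 -0.94]
scene 246.26666666666668 185.26666666666665 15
top 273.42857142857144 182.71428571428572 7
```

View pics/scene4.png

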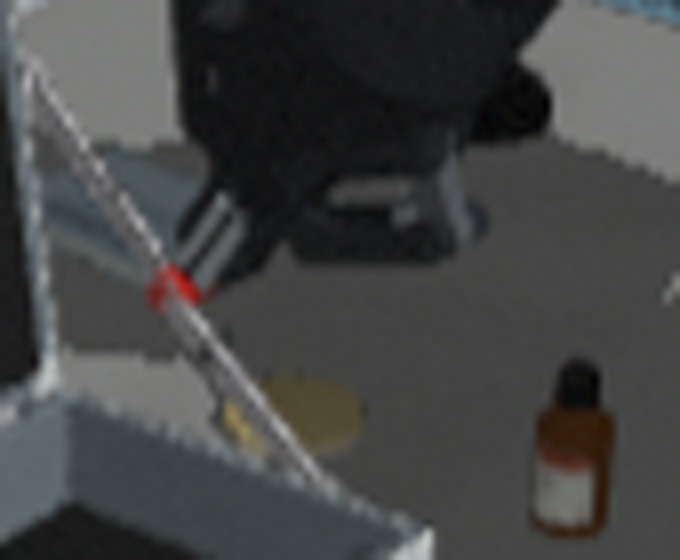

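View pics/top4.png

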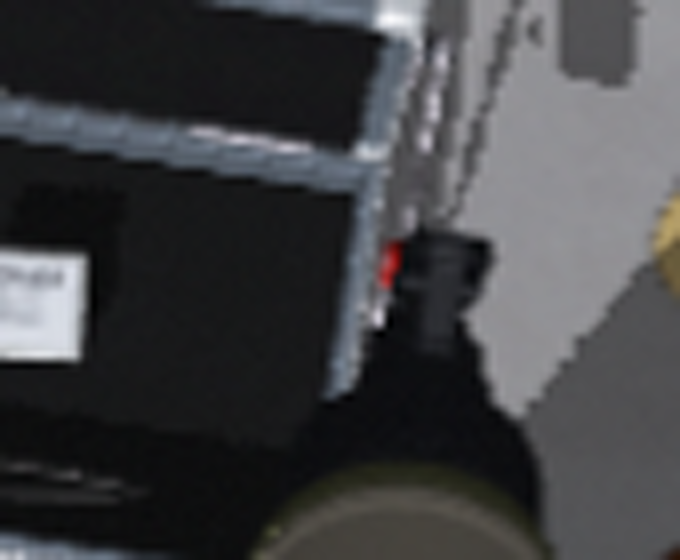

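The knob has followed about 10 mm and the resistance is fading, but it hasn't snapped through yet. Pressing on.

```bash
python3 - <<'E'
from station import robot,get_image,place_of
from h import *
z,r=rot(.6,1)
T=KN-Y*.002-z*.008
F0=np.array([-0.26,-.12,.63])
s0=.00205
for k in range(7,14):
    robot.line_to(list(T+p*(s0+.0017*k)),vel=.02,max_force=14)
    F=robot.read_force()-F0
    print(k,round(((robot.read_position()-T)@p-s0)*1000,2),F.round(1),round(np.linalg.norm(F),1))
    if np.linalg.norm(F)>15: break
robot.wait(.1);print(robot.read_t())
for c in("scene","top"):
    d=get_image(c);print(place_of(c,"knee")[:1]);cv2.imwrite(f"pics/{c}5.png",cv2.resize(d["image"][150:220,225:310,::-1],None,fx=8,fy=8,interpolation=cv2.INTER_CUBIC))
E
```

```text
7 12.0 [ 0.6  0.2 -1.4] 1.5
8 13.71 [ 0.5  0.9 -0.6] 1.1
9 15.39 [-0.1 -0.3 -0.9] 1.0
10 17.08 [-0.4  0.7 -0.9] 1.2
11 18.78 [-0.1 -0.1 -1.4] 1.4
12 20.48 [-0.1  0.1 -0.3] 0.3
13 22.09 [-3.9  0.   2. ] 4.3
12.3167
[{'location': [0.5603, 0.0318, 0.1084], 'confidence': 0.48}]
[{'location': [0.555, 0.0309, 0.1097], 'confidence': 0.39}]
```

View pics/scene5.png

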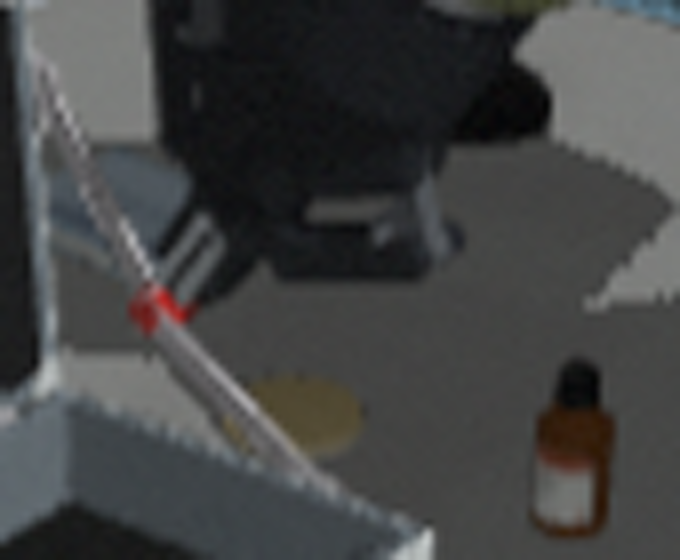

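```bash
python3 - <<'E'
from station import robot,get_image,place_of
from h import *
z,r=rot(.6,1)
T=KN-Y*.002-z*.008
F0=np.array([-0.26,-.12,.63])
P0=robot.read_position()
for k in (1,2):
    print(robot.line_to(list(P0+p*.0012*k),vel=.02,max_force=7), robot.read_force()-F0)
robot.wait(.1)
robot.line_to(list(T-p*.02),vel=.08)
robot.line_to(list(T-p*.05+Z*.06),vel=.12)
print(robot.read_t())
D={}
U={}
for c,(x0,x1,y0,y1) in {"scene":(230,275,165,205),"top":(260,295,165,200)}.items():
    D[c]=d=get_image(c)
    im=d["image"].astype(int)[y0:y1,x0:x1]
    m=(im[...,0]>120)&(im[...,1]<80)&(im[...,2]<80)
    y,x=np.nonzero(m);U[c]=(x.mean()+x0,y.mean()+y0);print(c,U[c],len(x))
    cv2.imwrite(f"pics/{c}6.png",cv2.resize(d["image"][60:260,120:370,::-1],None,fx=3,fy=3))
    for l in("lid_hinge","lid_edge"):print(place_of(c,l)[:1])
k,e=tri(D["scene"],U["scene"],D["top"],U["top"]);print(k,e,(k-np.array([.54224,.03315,.12798]))@p)
E
```

```text
False [-5.56314498  1.14186451  3.09903336]
False [-6.3826447   0.89971003  5.40058187]
14.7083
scene (np.float64(246.41935483870967), np.float64(186.80645161290323)) 31
[{'location': [0.609, 0.1567, 0.0755], 'confidence': 0.62}]
[{'location': [0.6258, 0.1505, 0.2225], 'confidence': 0.88}]
top (np.float64(276.6764705882353), np.float64(181.6764705882353)) 34
[{'location': [0.608, 0.1535, 0.0717], 'confidence': 0.92}]
[{'location': [0.6244, 0.1524, 0.2246], 'confidence': 0.71}]
[0.55760147 0.03098782 0.10923968] 0.0025958712365199716 0.024297173064181016
```

View pics/scene6.png

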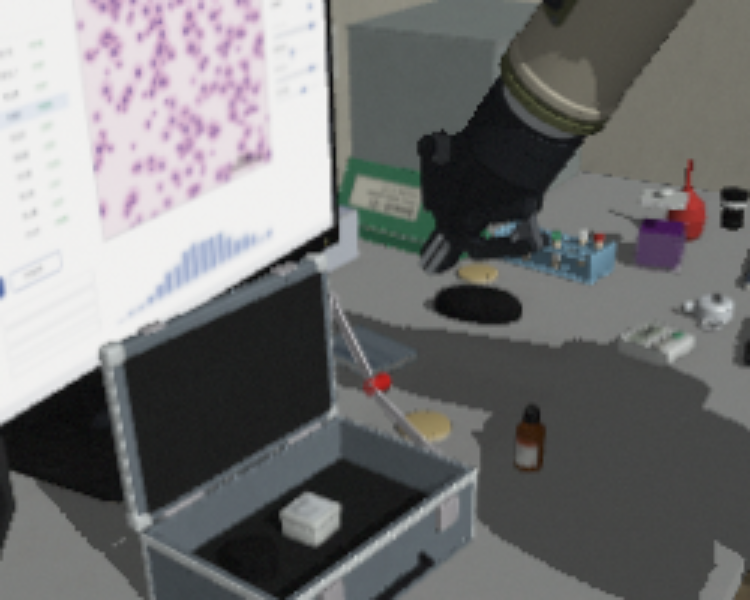

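The knob stays folded: 24.3 mm of travel gives a fold of about 0.58 rad, with the lid near upright. Next I'll plan the lid sweep from behind and check it with IK.

```bash
cat >> h.py <<'E'
H2=np.array([0.6105,0.154,0.074])
def tip(g,t,r=.125,off=0.0):
    z,rv=rot(t,1); n=-X*np.cos(t)-Z*np.sin(t)
    u=-X*np.sin(g)+Z*np.cos(g); o=X*np.cos(g)+Z*np.sin(g)
    return H2+r*u+(.014+off)*o-n*.0145, rv
E
python3 - <<'E'
from station import robot
from h import *
for t in(.4,.3):
  for P,rv in [(tip(-.05,t,off=.02)[0]+Z*.1,tip(0,t)[1])]+[tip(-.05,t,off=.02)]+[tip(g,t) for g in(-.05,.2,.5,.8,1.1,1.4,1.575)]:
    q=robot.inverse_kinematics(list(P),list(rv)); print(t,P.round(3),None if q is None else np.round(q,2))
E
```

```text
0.4 [0.664 0.147 0.303] [ 0.21 -0.02  1.57 -0.14  1.22  0.38]
0.4 [0.664 0.147 0.203] [ 0.21  0.03  1.7  -0.16  1.04  0.41]
0.4 [0.644 0.149 0.204] [ 0.23 -0.02  1.75 -0.16  1.04  0.42]
0.4 [0.613 0.154 0.205] [ 0.25 -0.1   1.82 -0.17  1.05  0.45]
0.4 [0.577 0.159 0.196] [ 0.28 -0.19  1.92 -0.18  1.05  0.48]
0.4 [0.545 0.163 0.177] [ 0.31 -0.25  2.01 -0.2   1.03  0.52]
0.4 [0.52  0.167 0.149] [ 0.34 -0.29  2.09 -0.22  0.99  0.56]
0.4 [0.504 0.169 0.115] [ 0.35 -0.29  2.16 -0.23  0.93  0.6 ]
0.4 [0.5   0.17  0.093] [ 0.36 -0.27  2.18 -0.24  0.89  0.62]
0.3 [0.664 0.146 0.301] [ 0.19  0.06  1.47 -0.1   1.33  0.34]
0.3 [0.664 0.146 0.201] [ 0.19  0.1   1.6  -0.11  1.15  0.36]
0.3 [0.644 0.149 0.202] [ 0.21  0.05  1.65 -0.11  1.15  0.38]
0.3 [0.613 0.154 0.204] [ 0.23 -0.02  1.73 -0.12  1.16  0.4 ]
0.3 [0.577 0.159 0.195] [ 0.25 -0.11  1.83 -0.12  1.15  0.43]
0.3 [0.545 0.163 0.175] [ 0.28 -0.17  1.92 -0.13  1.12  0.46]
0.3 [0.52  0.167 0.147] [ 0.3  -0.21  2.01 -0.14  1.08  0.49]
0.3 [0.505 0.169 0.113] [ 0.32 -0.21  2.07 -0.15  1.02  0.52]
0.3 [0.5   0.17  0.092] [ 0.32 -0.19  2.1  -0.16  0.97  0.53]
```

```bash
python3 - <<'E'
from station import robot,get_image
from h import *
t=.4
P=robot.read_position(); 
robot.line_to(list([P[0],P[1],.31]),vel=.15)
A,rv=tip(-.05,t,off=.03)
robot.move_pose(list(A+Z*.11),list(rv))
robot.line_to(list(A),vel=.12,max_force=6)
print(robot.read_t(),robot.read_position()-A,robot.read_force())
for c in("scene","top"):
    d=get_image(c);cv2.imwrite(f"pics/{c}7.png",cv2.resize(d["image"][60:260,120:370,::-1],None,fx=3,fy=3))
E
```

```text
17.6833 [0.00066441 0.00012238 0.00147188] [-0.43782833 -0.09620229  0.84987139]
```

View pics/scene7.png

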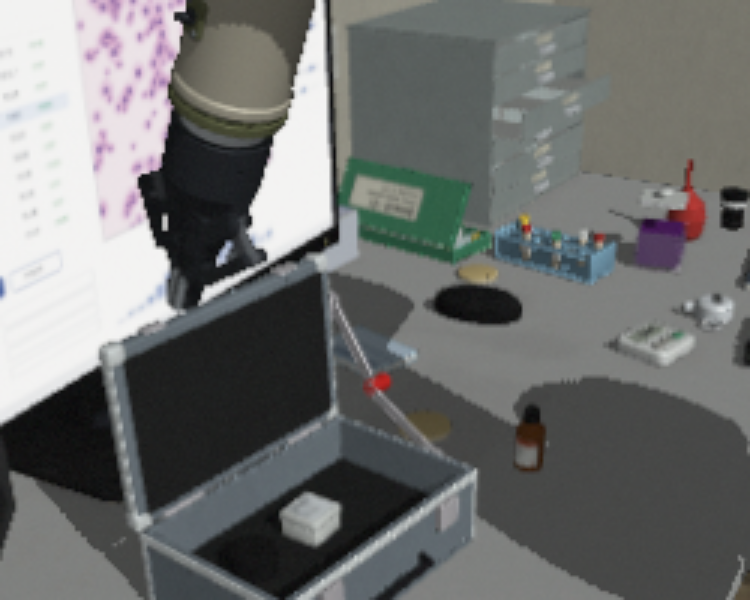

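View pics/top7.png

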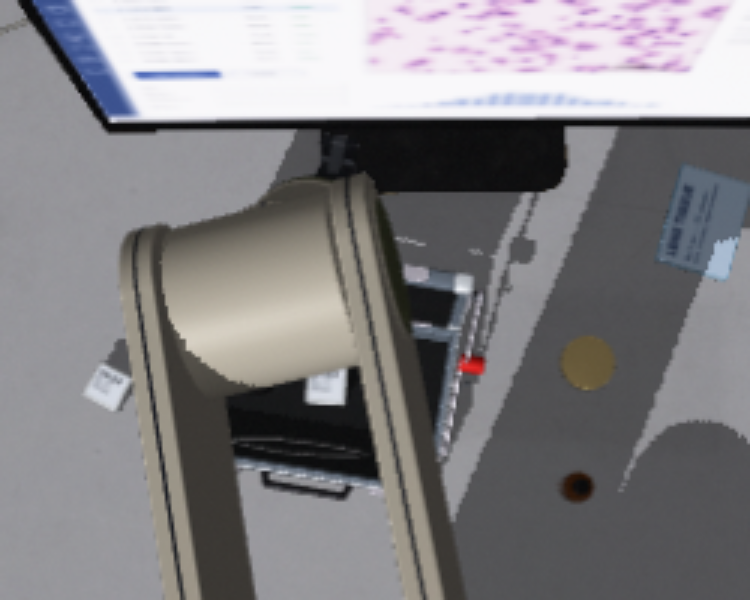

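The fingertip is behind the lid's top edge (185,300 in the scene crop), not touching, and well clear of the monitor. Starting the sweep.

```bash
python3 - <<'E'
from station import robot,get_image,place_of
from h import *
t=.4
for g in np.arange(-.05,.66,.1):
    s=robot.line_to(list(tip(g,t)[0]),vel=.06,max_force=18)
    print(round(g,2),s,robot.read_force().round(1))
    if s: break
print(robot.read_t())
for c in("scene","top"):
    d=get_image(c);print([(l,place_of(c,l)[:1]) for l in("lid_edge",)]);cv2.imwrite(f"pics/{c}8.png",cv2.resize(d["image"][60:260,120:370,::-1],None,fx=3,fy=3))
E
```

```text
-0.05 False [ 0.5 -1.1  2.2]
0.05 False [-0.  -0.5  1.4]
0.15 False [-0.2 -0.5  0.7]
0.25 False [ 0.3 -1.   1. ]
0.35 False [ 0.1 -0.6  0.7]
0.45 False [ 0.9 -0.7  0.4]
0.55 False [1.4 0.  2.3]
0.65 False [0.2 0.3 2.3]
20.9417
[('lid_edge', [{'location': [0.5317, 0.1635, 0.2011], 'confidence': 0.81}])]
[('lid_edge', [{'location': [0.53, 0.1652, 0.1988], 'confidence': 0.78}])]
```

View pics/scene8.png

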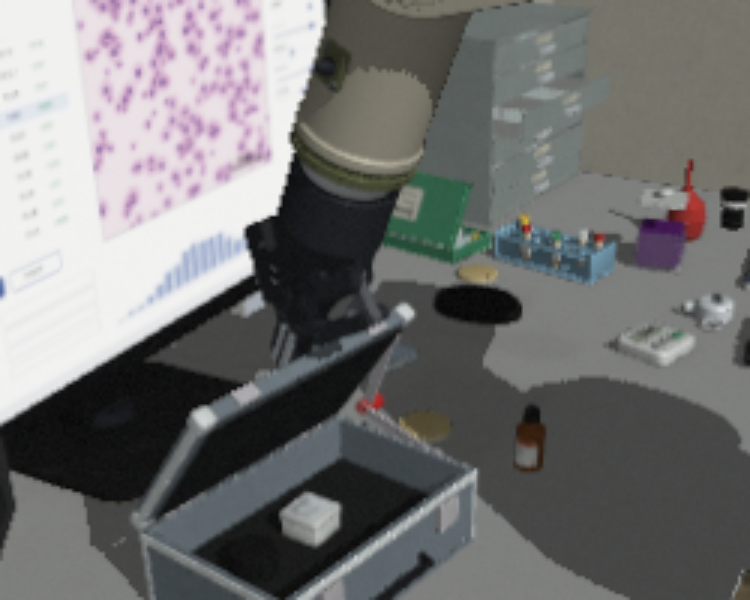

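The lid is coming down smoothly (edge at 205,415 to 403,312) and stays where it's left. Continuing.

```bash
python3 - <<'E'
from station import robot,get_image,place_of
from h import *
t=.4
for g in np.arange(.75,1.46,.1):
    s=robot.line_to(list(tip(g,t)[0]),vel=.05,max_force=18)
    print(round(g,2),s,robot.read_force().round(1))
    if s: break
print(robot.read_t())
for c in("scene","top"):
    d=get_image(c);print([(l,place_of(c,l)[:1]) for l in("lid_edge",)]);cv2.imwrite(f"pics/{c}9.png",cv2.resize(d["image"][60:260,120:370,::-1],None,fx=3,fy=3))
E
```

```text
0.75 False [ 0.5 -0.3  4.1]
0.85 False [ 1.2 -0.2  4.5]
0.95 False [ 1.1 -0.3  4.4]
1.05 False [0.1 2.  2.5]
1.15 False [0.  1.2 1.9]
1.25 False [1.6 1.3 2.2]
1.35 False [1.7 1.2 2.1]
1.45 False [0.9 0.9 0.9]
24.3417
[('lid_edge', [{'location': [0.4688, 0.1732, 0.1025], 'confidence': 0.89}])]
[('lid_edge', [{'location': [0.4645, 0.1738, 0.1024], 'confidence': 0.71}])]
```

View pics/scene9.png

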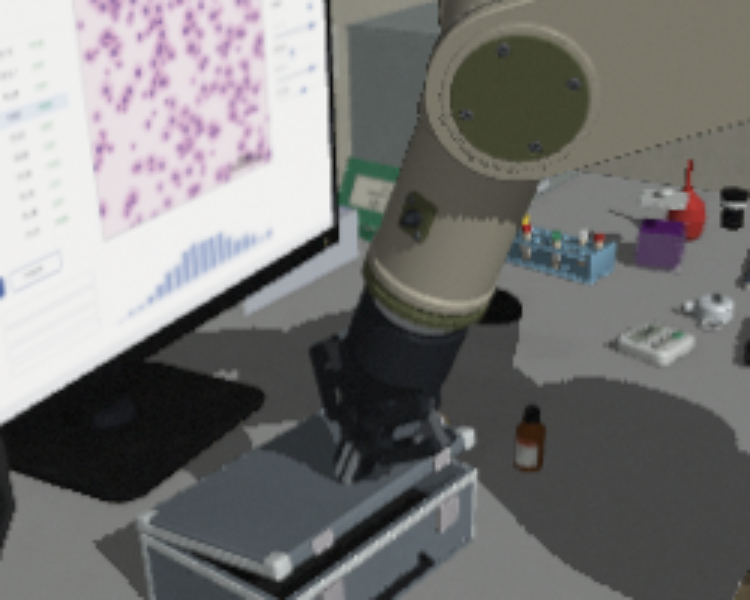

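Only a small gap is left at the front: lid corner at (278,565), rim corner at (300,595). I'll press down gently until it seats.

```bash
python3 - <<'E'
from station import robot,get_image,place_of
from h import *
t=.4
for i in range(12):
    P=robot.read_position()
    s=robot.line_to(list(P-Z*.0035-X*.0003),vel=.025,max_force=16)
    F=robot.read_force();print(robot.read_position()[2].round(4),s,F.round(1))
    if s or F[2]>17: break
robot.wait(.3);print(robot.read_t(), robot.read_force())
P=robot.read_position()
robot.line_to(list(P+Z*.03),vel=.06); robot.line_to(list(P+Z*.15-X*.05),vel=.15)
robot.move_j([-1.0]+list(robot.read_joint_pos()[1:]))
for c in("scene","top"):
    d=get_image(c);print([(l,np.round([a["location"] for a in place_of(c,l)[:1]],4).tolist()) for l in("lid_edge","lid_hinge","case","oil_mid","petri","cover_box")]);cv2.imwrite(f"pics/{c}10.png",cv2.resize(d["image"][60:260,120:370,::-1],None,fx=3,fy=3))
print(robot.read_t())
E
```

```text
0.105 False [-0.3  1.2  2.7]
0.1016 False [1.3 0.9 3.1]
0.0981 False [-0.3  1.8  2.9]
0.0944 False [0.2 2.  3.1]
0.0908 False [0.3 1.7 2.3]
0.0899 True [-11.4  -2.2  15.2]
26.5083 [-11.8439973   -2.47642634  14.86843965]
[('lid_edge', [[0.4646, 0.1732, 0.0797]]), ('lid_hinge', []), ('case', [[0.5383, 0.1699, 0.0027]]), ('oil_mid', [[0.4573, -0.074, 0.0358]]), ('petri', [[0.5792, -0.085, -0.0007]]), ('cover_box', [[0.5493, 0.3659, -0.0004]])]
[('lid_edge', [[0.4633, 0.1756, 0.0798]]), ('lid_hinge', [[0.6098, 0.1568, 0.0736]]), ('case', [[0.5397, 0.1609, 0.0065]]), ('oil_mid', [[0.4603, -0.0729, 0.0316]]), ('petri', [[0.5809, -0.0849, 0.0016]]), ('cover_box', [[0.5439, 0.3652, 0.001]])]
31.1167
```

View pics/scene10.png

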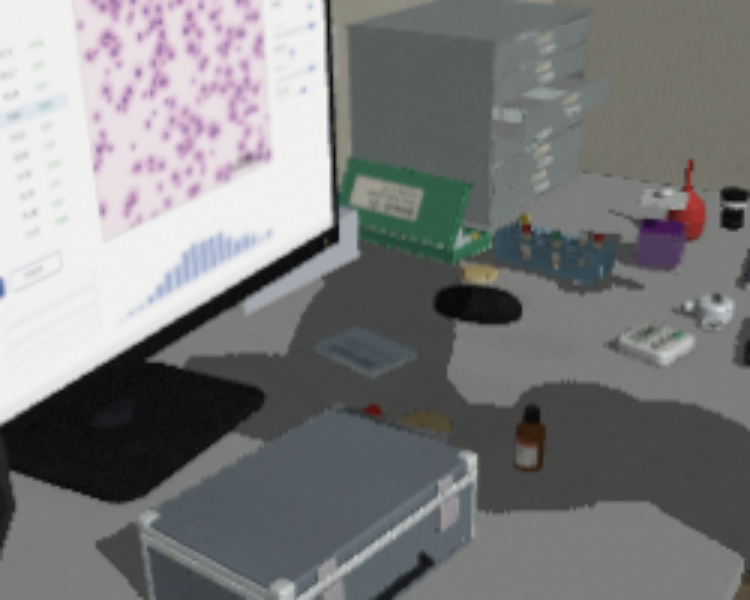

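View pics/top10.png

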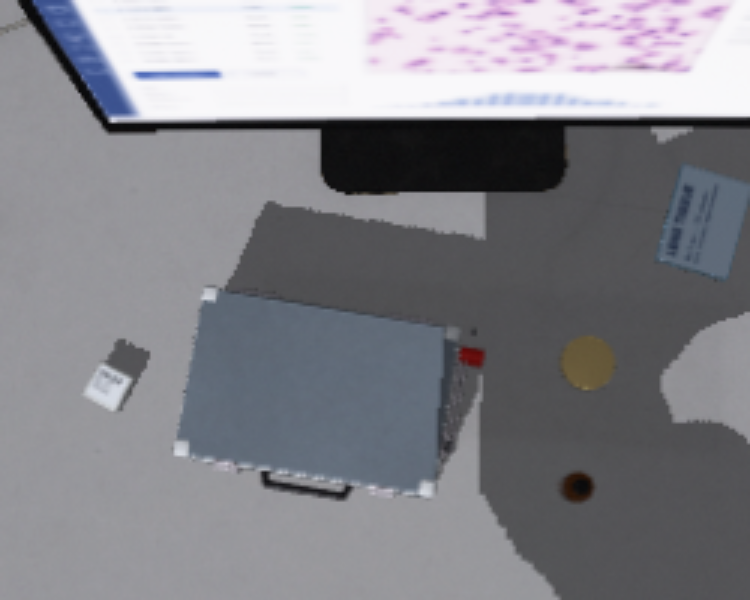

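The lid sits flush along the front seam in both views, the knob is folded to the hinge corner (471,357 in the top crop), and nothing beside the case has moved. The edge height of 0.080 m is the shut value. Handing in.

```bash
python3 - <<'E'
from station import robot
print(robot.read_force(),robot.read_t()); print(robot.sign_off())
E
```

```text
[-0.63127115 -0.05823692 -0.19642756] 31.1167
the job is handed in; nothing more can be done
None
```

The case is shut and the job is handed in at 31 s of the 51 s allowed. `sign_off` gives no verdict, so the checks below are mine.

- **Stay:** I pressed the knob along its line towards the hinge corner. The highest force I read was about 8 N. It gave after about 10 mm and stayed folded after I backed off, measured at 24 mm of knob travel, about 0.58 rad by calculation. The lid was still nearly upright then.
- **Lid:** I swept it down slowly from behind with the closed fingers, then pressed it until it seated. The press stopped when the force reached its 16 N limit; I read about 19 N in total.
- **Last checks:**
  - The lid's free edge is at a height of 0.080 m in both views, against 0.081 m nominal when shut. The front seam shows closed, and the knob lies folded at the hinge corner.
  - The case, petri dish and white box read within about 5 mm of where they started, which is about the network's error.
  - The arm is clear of everything.
- **Disagreements:**
  - The top camera showed the fingertip about 5 mm off its commanded position sideways. I shifted it 2 mm before pressing, and the contact was good.
  - The scene camera did not find the oil bottle at the start, so I could only compare it in the top view. It reads within about 4 mm there.

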